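# Refit the sprung access panel of a control box

## Task

Refit the loose metal panel in the control box: take it by its pull, tip it and feed its lower edge under the deep lip at the box's near end, press the sprung strip hidden there back just until the other edge clears the shallow far lip, without shoving the light seal plate behind the strip, and press the panel down flat onto the ledges. Then let it come gently back under the far lip, fully home, and let go. Do not force it or drop it, and leave the other things on the desk where they are.

Things in the scene. Friction and masses are not known exactly. Their poses are not given: they have to be found in the camera images.
- panel_pull (a point): Centre of the black bridge-shaped pull on the loose panel: a bar 14 mm thick along the panel's x, 60 mm long along its y, 20 mm high, from 36 to 56 mm above the panel's underside, on two thin posts. Pinch it across the 14 mm. Axes: x along the panel's length, y along its width, z up out of the panel.
- panel_mid (a point): Centre of the panel's plate, half-way up its thickness: flat aluminium, 150 (x) x 90 (y) x 6 (z) mm, the same either way round, 0.15 to 0.31 kg with its pull. It starts lying on the desk, pull upward. More than 35 N between it and the box bends it and counts as damage.
- box_ref (a point): Nominal centre of the box's opening, in the plane of its top, 49 mm above the desk; x along the box to its far, shallow end, y across, z up. A dark metal frame with an opening 126.5 (x) x 98 (y) mm floats in the grey box: stiff, it does not move in use, but stands anywhere within 14 mm either way along x of where the points say. Find it by touch or sight.
- deep_lip (a point): Nominal middle of the deep (near) lip's free edge, at its underside, 63.5 mm to -x of the opening's centre. The lip is 4 mm thick, its underside 20 mm above the ledges. The panel passes under it when tilted about 11 to 24 degrees, its near edge low. Shifts with the frame.
- strip_face (a point): Nominal middle of the face of the hidden sprung strip, 11 mm behind the deep lip's edge. Rubber, 46 mm wide, from 2.5 to 18.5 mm above the ledge. It gives way toward -x with 3 N at first, 7 N after 15 mm, where it is level with the light seal plate (see there). Shifts with the frame.
- far_lip (a point): Nominal middle of the shallow (far) lip's free edge, at its underside, 126.5 mm from the deep lip's edge; 4 mm thick. The flat panel passes down by it only with the strip pressed back 12.5 to 15 mm. Under it the end wall is 10.5 mm to +x of the edge. Shifts with the frame.
- ledge_level (a point): Nominal centre of the opening at the height of the ledge tops, 25 mm above the desk. The ledges reach from each end wall to 8 mm past the deep lip's edge and 9.5 mm past the far lip's; hollow between. Panel home: underside on both ledges, far edge against the far wall, its middle 1.5 mm to -x of the frame's middle; there the strip, pressed 2 mm, keeps it. Strip friction can hold an end up.
- seal_plate (a joint): How far (m) the seal plate has been pushed toward -x, 0 as built: two black pads, one on each side of the strip, in the same height, their faces 15 mm behind the strip's untouched face. Held only by light friction: about 1.5 N more than the strip's 7 N shifts it, and it does not come back; over 2 mm and the seal is spoilt.
- screwdriver_red: red-handled screwdriver, 29 x 205 x 27 mm, lying near the front edge of the desk; origin under its middle
- tape_measure: yellow and black tape measure, 34 x 94 x 62 mm, beyond the panel; origin under its middle
- pliers_blue: blue-handled pliers, 55 x 176 x 14 mm, lying near the front edge; origin under its middle
- pill_bottle: small orange bottle with red cap, diameter 40, height 68 mm, near the vice; origin under its middle
- black_gear_1: black toothed gear with hub, diameter 75, height 24 mm, behind the panel; origin under its middle
- panel: The loose panel as a whole; origin at the centre of its underside, axes as at its pull.
- control_box: The grey control box with its frame; origin on the desk 49 mm straight below the nominal centre of the opening, axes as there.

How it is judged (in metres and radians):
On the way:
1. the tilted panel, one end in the opening, presses on the parts under the deep lip (angle between panel_mid's own z axis and vertical above 0.08 rad and z of panel_mid in the frame of box_ref below 0.016 m and x of panel_mid in the frame of box_ref between -0.04 and 0.025 m and y of panel_mid in the frame of box_ref between -0.012 and 0.012 m and contact force between panel and control_box above 2 N), for 0.1 s.
At the end, for the whole second after the job is handed in: The panel lies let go and still, flat (0.6 degrees) on both ledges, plate centre 20 to 22.5 mm below the frame's top, in line with the box (5 degrees, 7 mm sideways), under both lips and home: its middle -18 to +15 mm along x from the nominal opening centre, as the frame floats (z of panel_mid in the frame of box_ref between -0.0225 and -0.02 m and angle between panel_mid's own z axis and vertical below 0.01 rad and angle between the x axis of panel_mid and the x axis of box_ref, either way round below 0.09 rad and x of panel_mid in the frame of box_ref between -0.018 and 0.015 m and y of panel_mid in the frame of box_ref between -0.007 and 0.007 m and linear speed of panel below 0.01 m/s and contact force between the fingers and panel below 0.05 N); the robot touches nothing.
It fails at once if the panel and the box press on each other with more than 35 N (contact force between panel and control_box above 35 N).
It fails at once if the seal plate is pushed back by more than 2 mm (value of joint seal_plate above 0.002 m).
It fails at once if the panel is dropped: it moves faster than 0.25 m/s while not held (linear speed of panel above 0.25 m/s and contact force between the fingers and panel below 0.05 N).
It fails at once if another thing on the desk is shifted by more than 30 mm (distance of any of screwdriver_red, tape_measure, pliers_blue, pill_bottle, black_gear_1 from where it was at the start of the episode above 0.03 m).
It also fails if it takes over 69 s, if anything falls off the work surface, if the arm or the gripper's body presses on something with over 40 N, if the wrist force passes 120 N, or if a joint passes its speed limit or range.

## Robot

A 6-joint arm with a two-finger parallel gripper is mounted at the origin on a cart in front of the work surface, level with it; the furniture and walls round the work are solid. World frame = base frame: x ahead of the robot, y to its left, z up, the work surface at z = 0. Lengths are in mm, angles in rad, forces in N, time in s.
With the tool pointing down it reaches from about 275 to 750 mm from the base axis. Payload 10.2 kg.
Tool frame: the origin (TCP) lies at the very end of the fingers, on their centre line; the grasp point (between the pads) lies 19 mm behind it; z points along the fingers, y is the line along which they close (so a half turn about z gives the same grasp; the last joint's range is limited). The gripper opens to 88 mm and grips with 3 to 60 N. Pads are 18 mm wide; open, the fingers measure 123 mm over their backs; the gripper's body (75 mm by 187 mm) begins 45 mm behind the grasp point.
Start: joints at [1.087, 0.313, 1.498, -0, 1.331, -0.223], TCP at [135.386, 507.249, 238.72] pointing down, gripper open.
Joint ranges: [-2.94, 2.94], [-0.97, 2.17], [0.19, 2.56], [-1.23, 4.37], [0.02, 3.11], [-2.88, 2.88]. Speed limits (rad/s): [2.39, 2.39, 3.01, 3.14, 3.14, 3.14].

## Interface

Orientations are given as a unit quaternion [w, x, y, z].
In Python, from rig import observe, snapshot, camera_model, finish_job gives the robot as it stands. The module is installed in compiled form; this text tells all that it offers.
- The arm moves only by the tool step_arm, never from a script. Its argument "deltas" is text: rows parted by semicolons, each of 6 numbers parted by spaces: the shift along the tool's x, y, z in units of 0.075 m (1.0 is 0.075 m), then the turn, a rotation vector about the tool's x, y, z in units of 45 degrees (1.0 is 45 degrees). In form: tx ty tz ax ay az; .... A call has 1 to 10 rows; each row shifts and turns the commanded pose from where the row before left it, along the tool's axes as they then stand; what a row does not reach is not made up. A row lasts 1/12 s, in which the tool goes at most 41.7 mm and 7.16 degrees, less where a joint would pass 70% of its speed; a pose out of reach is approached as far as the arm can. A call with a number of a shift or a turn outside -1 to 1 is refused whole. A call with a gripper value outside its range is refused whole. "hand" is the opening, from -1 (shut) to 1 (fully open), set as the call begins (left out, the last holds). The fingers move at their own pace and stop on an object; "grip_force" is the grip in N (left out, the last holds). Time passes only in rows, so rows that do not move let the fingers close. It gives the time, the measured TCP pose, the force, the opening and the grip force at its end, in the units of the state.
- observe(): the state, without advancing time (a new reading comes with each control period).
- snapshot(name): name is "scene" or "top" or "wrist"; returns (picture, depth): 400x640x3 uint8, red, green, blue; 400x640 float32, mm along the optical axis (not along the pixel's ray), 0 where there is no reading.
- camera_model(name): a dict with "mtx" (3x3 intrinsics, pixels), "rvec" (rotation vector, rad) and "tvec" (3), from world to camera coordinates, as OpenCV has them. Camera axes: x right, y down, z forward; pixel columns grow to the right and rows downward; lengths in mm; the calibration is good to about 2 mm. The wrist camera is an equidistant fisheye: a pixel r from the principal point sees the ray r / f radians off the axis. A picture is of the moment at which its call begins: read the wrist's pose just before it. camera_model takes no time and is no camera call; for the wrist camera it gives the pose at the moment of the call.
- finish_job(): hands the job in; it is judged then, once.
The state is a dict: "t": time; "q": joint angles; "qvel": joint speeds; "joint_torque": joint torques, N m; "tcp_pos": TCP position; "orientation": TCP orientation; "force": force on the tool from outside, world axes, zero at the start; "ft_torque": the same for the moment, N m; "width": opening from 0.0 (shut) to 1.0 (fully open); "finger_force": force on a finger pad.
Only numpy, scipy, OpenCV 4.12 (cv2) and the standard library are available. Lean on these libraries where they do the work, as an engineer would, in place of code of your own. Each camera call takes 0.05 s, during which the arm holds its last target. There are 200 camera calls.

## Working session

There is one attempt and no reset: what is moved stays moved. The work goes in short steps, Python scripts to look and compute and a tool call to move; the robot and the scene stay as the last step left them, time stands still between calls to the robot, and variables do not carry over. Pictures are saved under pics/ and viewed, at most 10 in all, crops included, and the job is handed in when it is done.

Besides the shell and the picture viewer there is one more tool, called after "Emit:" as name(argument=value, ...), one argument or row to a line, values as JSON. step_arm: Moves the arm, as the interface text tells. Its arguments: {"type":"object","properties":{"deltas":{"type":"string"},"hand":{"type":"number"},"grip_force":{"type":"number"}},"required":["deltas"]}

```bash
mkdir -p pics; cat > h.py <<'E'
import numpy as np, cv2
from rig import observe, snapshot, camera_model, finish_job
from scipy.spatial.transform import Rotation as R
def cloud(name):
    m=camera_model(name); im,d=snapshot(name); K=np.array(m["mtx"],float)
    Rm=cv2.Rodrigues(np.array(m["rvec"],float))[0]; t=np.array(m["tvec"],float).ravel()
    v,u=np.mgrid[:400,:640]
    a=(u-K[0,2])/K[0,0]; b=(v-K[1,2])/K[1,1]
    if name=="wrist":
        r=np.hypot(a,b)+1e-9; s=np.tan(np.minimum(r,1.5))/r; a=a*s; b=b*s
    P=np.stack([a*d,b*d,d],-1)
    W=(P-t)@Rm; W[d<=0]=np.nan
    return im,d,W
def save(im,n,s=1):
    cv2.imwrite(f"pics/{n}.png",cv2.resize(im[...,::-1],None,fx=s,fy=s))
E
python3 - <<'E'
from h import *
print(observe())
for n in("top","scene"):
    im,d,W=cloud(n); save(im,n); np.save(n+".npy",W); cv2.imwrite(n+"_raw.png",im[...,::-1])
    print(n,[np.round(np.nanpercentile(W[...,i],[5,50,95])) for i in range(3)])
E
```

```text
{'t': 0.0, 'q': array([ 1.08656454e+00,  3.13456152e-01,  1.49844252e+00, -1.53225300e-05,
        1.33100431e+00, -2.23401338e-01]), 'qvel': array([ 1.89058382e-05, -6.40310887e-04, -6.06142794e-04, -2.04351175e-03,
        2.26089800e-04, -1.65223237e-03]), 'joint_torque': array([-4.73446671e-04, -4.02217233e+01, -2.52270752e+01,  6.94201095e-02,
        3.53145751e-02, -1.45611925e-04]), 'tcp_pos': array([135.28471431, 507.01015098, 238.15587954]), 'orientation': array([-2.20020422e-04,  1.30044013e-01,  9.91508006e-01, -6.17156281e-04]), 'force': array([ 0.00356116, -0.9872777 ,  0.32985809]), 'ft_torque': array([ 0.06080089,  0.02248013, -0.02638852]), 'finger_force': 0.0, 'width': 1.0056278638065024}
top [array([-110.,  536., 1300.]), array([-898.,   89., 1067.]), array([-864., -110.,  188.])]
scene [array([ -99.,  597., 2289.]), array([-460.,   61., 1275.]), array([-684.,    3.,  431.])]
```

View pics/top.png

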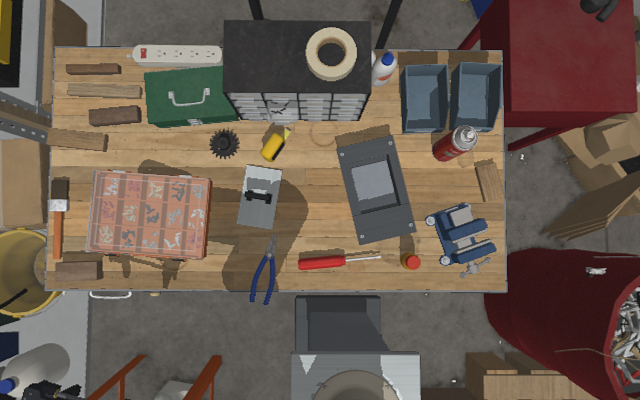

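The top view shows the panel at about (260,196) with its pull at (258,194), and the box at about (377,188) with its opening at (377,184).

```bash
python3 - <<'E'
from h import *
W=np.load("top.npy"); im=cv2.imread("top_raw.png"); S=cv2.imread("scene_raw.png"); WS=np.load("scene.npy")
for p in[(245,167),(281,170),(240,224),(275,229),(258,194),(341,155),(385,140),(411,232),(360,243),(352,165),(390,155),(402,208),(366,216),(376,185)]:
    print(p,np.round(W[p[1],p[0]],0))
c=cv2.resize(im[120:260,220:430],None,fx=3.8,fy=3.8,interpolation=cv2.INTER_CUBIC); cv2.imwrite("pics/topc.png",c)
cv2.imwrite("pics/sc.png",S)
E
```

```text
(245, 167) [611. 277.  -2.]
(281, 170) [603. 185.   6.]
(240, 224) [468. 285.   8.]
(275, 229) [455. 199.  -0.]
(258, 194) [539. 236.  56.]
(341, 155) [634.  38.  50.]
(385, 140) [672. -69.  48.]
(411, 232) [ 450. -129.   50.]
(360, 243) [423.  -7.  49.]
(352, 165) [614.  10.  27.]
(390, 155) [635. -80.  51.]
(402, 208) [ 507. -108.   50.]
(366, 216) [488. -22.  48.]
(376, 185) [567. -53.   4.]
```

View pics/topc.png

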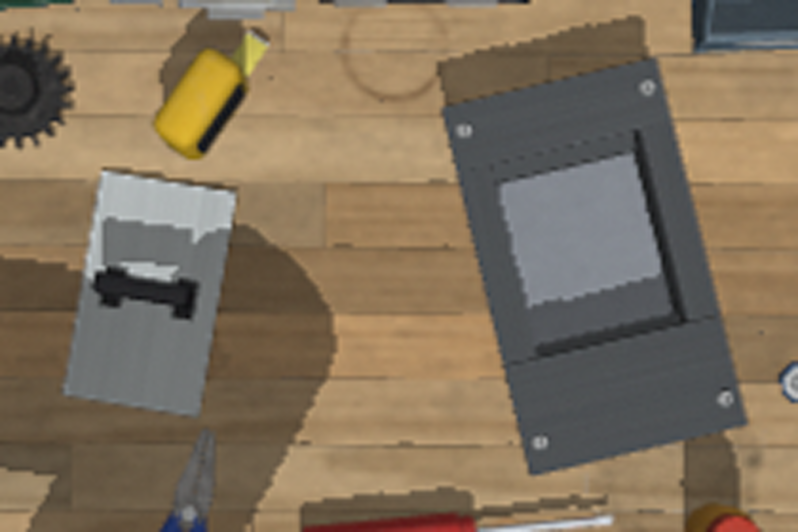

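View pics/sc.png

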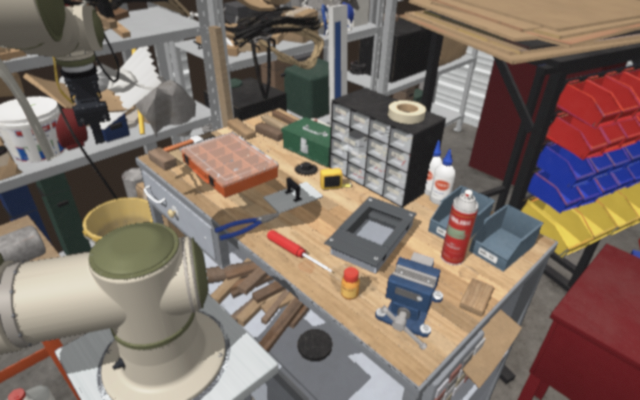

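The crop shows the box's long cover (the deep end) toward the robot, box yaw about +14°, and panel yaw about -10° with the pull across it. The scene view shows clear space above both. I'll move above the panel.

```bash
cat >> h.py <<'E'
def tool(yaw,tilt=0,roll=0):
    "tool R: y axis along heading yaw (deg), z down; tilt>0: carried panel's -x edge goes down"
    # panel frame P: Rz(yaw)*Ry(-tilt); tool: y=Px, x=Py, z=-Pz
    P=R.from_euler('ZYX',[yaw,-tilt,roll],degrees=True).as_matrix()
    return R.from_matrix(np.stack([P[:,1],P[:,0],-P[:,2]],1))
def cur():
    o=observe(); q=o["orientation"]; return np.array(o["tcp_pos"]),R.from_quat([q[1],q[2],q[3],q[0]])
def rows(tgt,Rt,n,start=None):
    p,Rc=start or cur(); p=p.copy(); tgt=np.array(tgt,float); out=[]
    for i in range(n):
        k=n-i
        s=Rc.inv().apply((tgt-p)/k)/75; w=(Rc.inv()*Rt).as_rotvec()/k/np.radians(45)
        s=np.round(s,3); w=np.round(w,3)
        p=p+Rc.apply(s*75); Rc=Rc*R.from_rotvec(w*np.radians(45))
        out.append(" ".join("%g"%(x+0) for x in [*s,*w]))
    for j in range(0,n,10): print("; ".join(out[j:j+10]))
    return p,Rc
E
python3 - <<'E'
from h import *
rows([535,236,215],tool(-9.6),13)
E
```

```text
-0.468 -0.163 0.024 0 0 0.145; -0.483 -0.109 0.024 0 0 0.145; -0.492 -0.053 0.024 0 0 0.145; -0.495 0.003 0.024 0 0 0.145; -0.492 0.06 0.024 0 0 0.145; -0.482 0.115 0.024 0 0 0.145; -0.466 0.169 0.024 0 0 0.144; -0.443 0.221 0.024 0 0 0.145; -0.416 0.269 0.024 0 0 0.144; -0.382 0.315 0.024 0 0 0.145
-0.344 0.356 0.024 0 0 0.144; -0.302 0.393 0.023 0 0.001 0.145; -0.256 0.424 0.024 -0.001 0 0.144
```

Emit:
step_arm(
  deltas="-0.47 -0.16 0.02 0 0 0.145; -0.48 -0.11 0.02 0 0 0.145; -0.49 -0.05 0.02 0 0 0.145; -0.49 0 0.02 0 0 0.145; -0.49 0.06 0.02 0 0 0.145; -0.48 0.115 0.02 0 0 0.145; -0.47 0.17 0.02 0 0 0.145; -0.44 0.22 0.02 0 0 0.145; -0.42 0.27 0.02 0 0 0.145; -0.38 0.31 0.02 0 0 0.145",
  hand=1,
)

```text
t: 0.93
tcp_pos: [443.2, 297.7, 223.4]
orientation: [-0.0, 0.646, 0.763, -0.0]
force: [-0.3, 1.0, 0.1]
width: 0.998
finger_force: 0.0
```

Emit:
step_arm(
  deltas="-0.34 0.36 0.02 0 0 0.145; -0.3 0.39 0.02 0 0 0.145; -0.26 0.42 0.02 0 0 0.145; 0 0 0 0 0 0",
)

```text
t: 1.27
tcp_pos: [537.5, 232.6, 217.8]
orientation: [0.0, 0.768, 0.64, -0.001]
force: [0.1, -0.2, -0.2]
width: 0.996
finger_force: 0.0
```

```bash
python3 - <<'E'
from h import *
o=observe();p,r=cur();print(o["t"],p,r.as_matrix().round(3),o["force"])
im,d,W=cloud("wrist"); save(im,"w1"); np.save("w1.npy",W)
print(np.round(W[200,320]),np.round(W[300,320]))
# bar
m=(abs(W[...,2]-56)<4)&(abs(W[...,0]-536)<60)&(abs(W[...,1]-236)<60)
q=W[m]; print(len(q),q.mean(0),cv2.minAreaRect(q[:,:2].astype(np.float32)))
# panel plate: bright greyish at z<15
hsv=cv2.cvtColor(im,cv2.COLOR_RGB2HSV)
m=(hsv[...,1]<40)&(abs(W[...,2]-6)<6)&(abs(W[...,0]-536)<110)&(abs(W[...,1]-236)<80)
m=cv2.morphologyEx(m.astype(np.uint8),cv2.MORPH_OPEN,np.ones((3,3)))>0
q=W[m]; print(len(q),q.mean(0),cv2.minAreaRect(q[:,:2].astype(np.float32)))
E
```

```text
1.2667 [537.4761548  232.57447168 217.81675403] [[ 0.18   0.984 -0.   ]
 [ 0.984 -0.18  -0.001]
 [-0.001 -0.    -1.   ]] [ 0.10708737 -0.23890048 -0.15991798]
[531. 213.  57.] [nan nan nan]
768 [535.86581283 241.02219629  56.75052487] ((536.072998046875, 240.9452667236328), (58.31602096557617, 14.374099731445312), 79.75778198242188)
8580 [536.10389865 242.07966375   7.23030801] ((535.8683471679688, 239.91014099121094), (92.06694793701172, 152.95205688476562), 80.13836669921875)
```

View pics/w1.png

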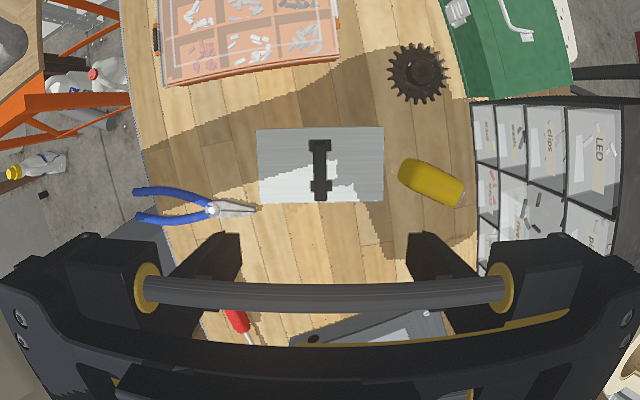

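The wrist view shows the panel at (320,165) with its pull at (320,170). Measured: centre (536, 240.5), yaw -10°. The sizes match (153×92, bar 58×14), so I'll descend on the bar.

```bash
python3 - <<'E'
from h import *
rows([536,240.5,29],tool(-10),8)
E
```

```text
0.01 0 0.315 0 0 0; 0.01 0 0.315 0 0 0; 0.011 0 0.315 0 0 0; 0.01 -0.001 0.315 0 0 0; 0.011 0 0.315 0 0 0; 0.01 -0.001 0.315 -0.001 0 0; 0.011 -0.001 0.315 0 0.001 0; 0.01 0 0.315 -0.001 0 -0.001
```

Emit:
step_arm(
  deltas="0.01 0 0.32 0 0 0; 0.01 0 0.32 0 0 0; 0.01 0 0.32 0 0 0; 0.01 0 0.32 0 0 0; 0.01 0 0.32 0 0 0; 0.01 0 0.32 0 0 0; 0.01 0 0.32 0 0 0; 0.01 0 0.28 0 0 0; 0 0 0 0 0 0; 0 0 0 0 0 0",
)

```text
t: 2.15
tcp_pos: [533.9, 243.0, 30.1]
orientation: [-0.0, 0.764, 0.645, -0.001]
force: [-0.3, -0.2, 0.9]
width: 1.003
finger_force: 0.0
```

Emit:
step_arm(
  deltas="0 0 0 0 0 0; 0 0 0 0 0 0; 0 0 0 0 0 0; 0 0 0 0 0 0; 0 0 0 0 0 0; 0 0 0 0 0 0; 0 0 0 0 0 0; 0 0 0 0 0 0",
  hand=-1,
  grip_force=40,
)

```text
t: 2.82
tcp_pos: [534.8, 242.4, 30.3]
orientation: [0.0, 0.765, 0.644, 0.0]
force: [1.2, 0.8, 0.7]
width: 0.418
finger_force: 0.0
```

```bash
python3 - <<'E'
from h import *
print(cur()[0],tool(-10).as_quat(),cur()[1].as_quat(),observe()["width"]*88,observe()["force"])
E
```

```text
[534.76838371 242.44895494  30.28293804] [ 0.76604444  0.64278761  0.         -0.        ] [7.64757338e-01 6.44318410e-01 3.27010094e-05 1.83754459e-06] 36.77942096407524 [1.17606151 0.79984364 0.6532173 ]
```

Emit:
step_arm(
  deltas="0 0 0.02 0 0 0; 0 0 0 0 0 0; 0 0 0 0 0 0; 0 0 0 0 0 0; 0 0 0 0 0 0; 0 0 0 0 0 0",
)

```text
t: 3.32
tcp_pos: [534.7, 242.5, 28.6]
orientation: [-0.0, 0.765, 0.644, -0.0]
force: [-0.1, 0.3, -0.8]
width: 0.151
finger_force: 40.0
```

Emit:
step_arm(
  deltas="0 0 -0.1 0 0 0; 0 0 -0.3 0 0 0; 0 0 -0.4 0 0 0; 0 0 -0.4 0 0 0; 0 0 -0.4 0 0 0; 0 0 -0.1 0 0 0; 0 0 0 0 0 0",
)

```text
t: 3.9
tcp_pos: [535.5, 242.7, 158.4]
orientation: [0.001, 0.765, 0.644, 0.002]
force: [1.0, 0.0, -2.3]
width: 0.155
finger_force: 40.0
```

```bash
python3 - <<'E'
from h import *
W=np.load("top.npy"); im=cv2.imread("top_raw.png")
m=(abs(W[...,2]-49)<5); m[:,:325]=0; m[:,425:]=0; m[:125]=0; m[255:]=0
n,l,s,c=cv2.connectedComponentsWithStats(m.astype(np.uint8)); k=1+s[1:,4].argmax()
q=W[l==k]; print(len(q),q.mean(0),cv2.minAreaRect(q[:,:2].astype(np.float32)))
p,r=cur();o=observe();print(o["t"],p,o["force"],o["width"]*88)
E
```

```text
3700 [543.55968349 -48.39438445  48.41073058] ((552.3952026367188, -46.56414794921875), (241.0684356689453, 142.8590545654297), 13.48538589477539)
3.9 [535.49517437 242.71239526 158.35690263] [ 0.97433668  0.00448851 -2.29598383] 13.668837403983328
```

```bash
python3 - <<'E'
from h import *
W=np.load("top.npy"); im=cv2.imread("top_raw.png")
for x0 in range(350,800,50):
    print(x0,[int(np.nanmax(np.r_[W[...,2][(W[...,0]>x0)&(W[...,0]<x0+50)&(W[...,1]>y0)&(W[...,1]<y0+50)],-9])) for y0 in range(-400,350,50)])
m=camera_model("top"); Rm=cv2.Rodrigues(np.array(m["rvec"],float))[0]; print("cam",-Rm.T@np.array(m["tvec"]).ravel(), m["mtx"][0][0])
c=camera_model("wrist"); Rm=cv2.Rodrigues(np.array(c["rvec"],float))[0]; cc=-Rm.T@np.array(c["tvec"]).ravel(); p,r=cur(); print("wc in tool",r.inv().apply(cc-p), r.inv().apply(Rm[2]))
# rectified view in plane z=49 around box, 0.5mm/px
c0=np.array([552.4,-46.6]); a=np.radians(13.5); ex=np.array([np.cos(a),np.sin(a)]); ey=np.array([-ex[1],ex[0]])
gx=np.arange(130,-130,-.5); gy=np.arange(75,-75,-.5)
P=np.array([[*(c0+u*ex+v*ey),49.] for u in gx for v in gy])
uv=cv2.projectPoints(P,np.array(m["rvec"],float),np.array(m["tvec"],float),np.array(m["mtx"],float),None)[0].reshape(len(gx),len(gy),2).astype(np.float32)
rec=cv2.remap(im,uv[...,0],uv[...,1],cv2.INTER_CUBIC); cv2.imwrite("pics/rec.png",rec)
Z=cv2.remap(np.nan_to_num(W[...,2]).astype(np.float32),uv[...,0],uv[...,1],cv2.INTER_NEAREST)
g=cv2.cvtColor(rec,cv2.COLOR_BGR2GRAY)
for i in range(0,len(gx),6): print(gx[i],int(g[i,110:190].mean()),int(np.median(Z[i,110:190])),end=' | ')
print()
i=len(gx)//2
for j in range(0,len(gy),6): print(gy[j],int(g[i-60:i+60,j].mean()),int(np.median(Z[i-60:i+60,j])),end=' | ')
E
```

```text
350 [4, 29, 116, 117, 6, 71, 17, 21, 32, 31, 31, 13, 16, 4, 4]
400 [5, 115, 117, 117, 109, 52, 53, 53, 4, 5, 5, 15, 15, 5, 4]
450 [4, 5, 118, 118, 115, 55, 53, 54, 53, 6, 4, 5, 11, 11, 5]
500 [21, 22, 107, 107, 5, 54, 52, 53, 53, 6, 6, 10, 60, 58, 5]
550 [20, 25, 5, 6, 6, 55, 55, 11, 52, 4, 6, 10, 11, 11, 5]
600 [19, 21, 5, 198, 167, 51, 53, 54, 53, 6, 4, 61, 66, 9, 11]
650 [5, 6, 161, 200, 168, 42, 53, 53, 52, 52, 165, 170, 171, 9, 27]
700 [6, 78, 43, 78, 46, 80, 5, 237, 239, 239, 239, 240, 239, 239, 83]
750 [4, 81, 7, 81, 7, 80, 7, 239, 262, 263, 264, 240, 239, 240, 82]
cam [ 462.52171617  106.72975844 1116.15976665] 446.2077494978433
wc in tool [  68.90028       0.48619822 -147.2228986 ] [-2.69684008e-01  3.14769018e-04  9.62948824e-01]
130.0 88 0 | 127.0 89 0 | 124.0 92 0 | 121.0 84 -1 | 118.0 79 48 | 115.0 80 48 | 112.0 79 49 | 109.0 79 48 | 106.0 81 47 | 103.0 82 48 | 100.0 81 47 | 97.0 82 48 | 94.0 81 47 | 91.0 79 47 | 88.0 80 47 | 85.0 82 49 | 82.0 81 47 | 79.0 83 48 | 76.0 77 23 | 73.0 80 24 | 70.0 80 24 | 67.0 77 24 | 64.0 89 10 | 61.0 136 4 | 58.0 135 3 | 55.0 135 4 | 52.0
[... 798 characters left out ...]
-125.0 140 0 | -128.0 139 0 | 
75.0 131 -1 | 72.0 101 -1 | 69.0 77 47 | 66.0 80 48 | 63.0 80 48 | 60.0 80 48 | 57.0 79 47 | 54.0 80 47 | 51.0 80 47 | 48.0 106 5 | 45.0 126 5 | 42.0 124 5 | 39.0 124 6 | 36.0 123 5 | 33.0 124 4 | 30.0 124 5 | 27.0 123 5 | 24.0 125 5 | 21.0 126 5 | 18.0 125 5 | 15.0 125 5 | 12.0 125 5 | 9.0 125 5 | 6.0 126 5 | 3.0 126 5 | 0.0 125 5 | -3.0 125 5 | -6.0 126 5 | -9.0 125 5 | -12.0 125 4 | -15.0 126 5 | -18.0 124 5 | -21.0 125 6 | -24.0 126 5 | -27.0 125 5 | -30.0 125 5 | -33.0 125 5 | -36.0 127 5 | -39.0 116 5 | -42.0 42 12 | -45.0 36 29 | -48.0 61 43 | -51.0 82 48 | -54.0 80 48 | -57.0 79 47 | -60.0 79 49 | -63.0 79 48 | -66.0 78 47 | -69.0 92 48 | -72.0 128 -1 |
```

View pics/rec.png

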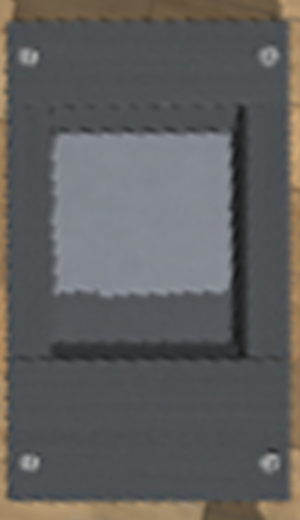

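Rectified view: the opening runs from row 105 (far lip edge) to row 357 (deep lip edge), 126 mm, which matches the given size. The frame middle is at about (566.5, -43), yaw 13.5°. I'll carry the panel there, tilted 17°.

```bash
cat >> h.py <<'E'
YAW=13.5; C=np.array([566.5,-43.0]); H=25.6; LAT=1.75
def axes():
    a=np.radians(YAW); return np.array([np.cos(a),np.sin(a),0]),np.array([-np.sin(a),np.cos(a),0])
def pose(xm,zm,th,lat=0):
    ex,ey=axes(); T=tool(YAW,th); m=np.array([*C,zm])+xm*ex+lat*ey
    return m-H*T.as_matrix()[:,2]+LAT*ey, T
def state():
    ex,ey=axes(); p,r=cur(); M=r.as_matrix(); m=p+H*M[:,2]-LAT*ey; d=m-np.array([*C,0])
    th=np.degrees(np.arcsin(M[2,1])); yaw=np.degrees(np.arctan2(M[1,1],M[0,1])); o=observe()
    c,s=np.cos(np.radians(th)),np.sin(np.radians(th)); xm=d@ex
    print("t%.2f xm %.2f lat %.2f zm %.2f th %.2f yaw %.2f roll %.2f | nearU %.2f nearLow %.2f farU %.2f farLow %.2f | F(box) %.1f %.1f %.1f w %.3f"%(o["t"],xm,d@ey,m[2],th,yaw,np.degrees(np.arcsin(M[2,0])),xm-75*c-3*s,m[2]-75*s-3*c,xm+75*c+3*s,m[2]+75*s-3*c,o["force"]@ex,o["force"]@ey,o["force"][2],o["width"]))
E
python3 - <<'E'
from h import *
state()
s=rows(*pose(16,105,17),13); print(s[0],s[1].as_matrix().round(2))
E
```

```text
t3.90 xm 36.66 lat 283.31 zm 132.76 th 0.23 yaw -9.76 roll 0.10 | nearU -38.35 nearLow 129.46 farU 111.67 farLow 130.05 | F(box) 0.9 -0.2 -2.3 w 0.155
-0.278 0.088 0.03 -0.028 0.006 -0.039; -0.281 0.079 0.03 -0.028 0.006 -0.04; -0.284 0.07 0.03 -0.028 0.006 -0.039; -0.286 0.06 0.03 -0.028 0.006 -0.04; -0.287 0.05 0.03 -0.028 0.006 -0.039; -0.289 0.041 0.03 -0.028 0.006 -0.04; -0.29 0.031 0.029 -0.028 0.006 -0.039; -0.291 0.022 0.029 -0.028 0.006 -0.04; -0.292 0.012 0.028 -0.029 0.005 -0.04; -0.292 0.002 0.027 -0.028 0.006 -0.039
-0.293 -0.008 0.025 -0.029 0.005 -0.04; -0.292 -0.017 0.023 -0.028 0.006 -0.039; -0.292 -0.027 0.022 -0.029 0.005 -0.04
[574.34408948 -39.32545504 129.48002822] [[-0.23  0.93  0.28]
 [ 0.97  0.22  0.07]
 [-0.    0.29 -0.96]]
```

Emit:
step_arm(
  deltas="-0.28 0.09 0.03 -0.028 0.006 -0.04; -0.28 0.08 0.03 -0.028 0.006 -0.04; -0.285 0.07 0.03 -0.028 0.006 -0.04; -0.285 0.06 0.03 -0.028 0.006 -0.04; -0.285 0.05 0.03 -0.028 0.006 -0.04; -0.29 0.04 0.03 -0.028 0.006 -0.04; -0.29 0.03 0.03 -0.028 0.006 -0.04; -0.29 0.02 0.03 -0.028 0.006 -0.04; -0.29 0.01 0.03 -0.028 0.006 -0.04; -0.29 0 0.03 -0.028 0.006 -0.04",
  grip_force=55,
)

```text
t: 4.73
tcp_pos: [563.6, 25.1, 131.2]
orientation: [0.067, 0.65, 0.752, 0.088]
force: [-0.2, 0.4, -2.3]
width: 0.149
finger_force: 55.0
```

Emit:
step_arm(
  deltas="-0.29 -0.01 0.025 -0.028 0.006 -0.04; -0.29 -0.02 0.02 -0.028 0.006 -0.04; -0.29 -0.03 0.02 -0.028 0.006 -0.04; 0 0 0 0 0 0; 0 0 0 0 0 0; 0 0 0 0 0 0",
)

```text
t: 5.23
tcp_pos: [572.3, -38.2, 125.8]
orientation: [0.087, 0.611, 0.779, 0.114]
force: [-0.0, 0.4, -1.4]
width: 0.15
finger_force: 55.0
```

```bash
python3 - <<'E'
from h import *
state()
im,d,W=cloud("top"); c=cv2.resize(im[125:250,320:430],None,fx=4.6,fy=4.6,interpolation=cv2.INTER_CUBIC)
im2,d2,W2=cloud("wrist"); im2=cv2.resize(im2,None,fx=.62,fy=.62)
h=max(c.shape[0],im2.shape[0]); out=np.zeros((h,c.shape[1],3),np.uint8)
cv2.imwrite("pics/h1.png",c[...,::-1]); np.save("w2.npy",W2); save(im2,"h2",1.6)
E
```

```text
t5.23 xm 14.06 lat 1.70 zm 101.22 th 16.50 yaw 13.73 roll 0.18 | nearU -58.70 nearLow 77.04 farU 86.83 farLow 119.64 | F(box) 0.1 0.3 -1.4 w 0.150
```

View pics/h2.png

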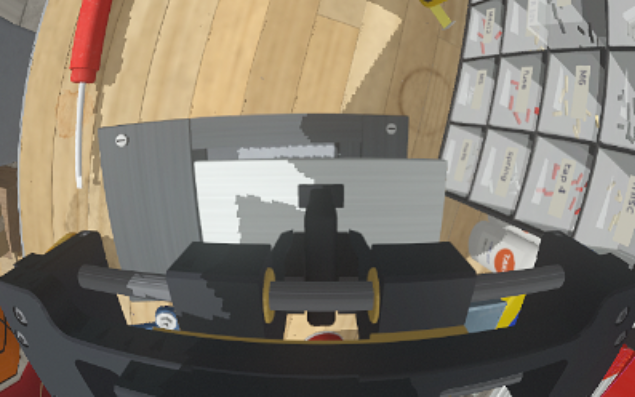

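The wrist view shows the tilted panel with its +y edge at row ~160, and the opening's +y edge just beyond it at row ~150. I'll measure both in this one camera.

```bash
python3 - <<'E'
from h import *
W=np.load("w2.npy"); ex,ey=axes(); p,r=cur(); M=r.as_matrix(); m=p+H*M[:,2]-LAT*ey
D=W-np.array([*C,0]); u=D@ex; v=D@ey; z=W[...,2]
L=(W-m)@M  # x=lat(tool x), y=panel x, z=-up
pan=(abs(L[...,2]+3)<4)&(abs(L[...,1])<90)&(abs(L[...,0])<60)
print("panel h",np.nanmedian(-L[...,2][pan]))
for a in range(-70,71,20):
    k=pan&(abs(L[...,1]-a)<10); print(a,"edge lat",np.round(np.sort(L[...,0][k])[-8:].mean(),1), end=' | ')
k=pan&(L[...,0]>15)&(L[...,0]<40); y=np.sort(L[...,1][k]); print("\nends",y[:15].mean(),y[-15:].mean())
fr=(abs(z-49)<4)
for a in range(-55,70,15):
    k=fr&(abs(u-a)<7)&(v>38)&(v<60); print(a,"open v", np.round(np.sort(v[k])[:6].mean(),1) if k.sum()>6 else None,end=' | ')
k=fr&(v>60)&(v<75);print("\nframe z",np.median(z[k]),"box outer v",[np.round(np.sort(v[fr&(abs(u-a)<8)&(v>50)&(v<90)])[-6:].mean(),1) for a in range(-100,100,25)])
k=(z<35)&(z>-5)&(v>44)&(v<47.5)&(abs(u)<100); print("interior u range z",[(int(a),np.round(np.nanmedian(z[k&(abs(u-a)<3)]),0)) for a in range(-72,84,4) if (k&(abs(u-a)<3)).sum()>0])
E
```

```text
panel h 3.8486949476255
-70 edge lat 44.5 | -50 edge lat 44.6 | -30 edge lat 44.6 | -10 edge lat 44.5 | 10 edge lat 44.8 | 30 edge lat 44.7 | 50 edge lat 44.9 | 70 edge lat 44.9 | 
ends -74.58076156967377 74.69239725054223
-55 open v 49.6 | -40 open v 49.5 | -25 open v 49.6 | -10 open v 49.6 | 5 open v 49.7 | 20 open v 49.8 | 35 open v 50.0 | 50 open v 49.9 | 65 open v 38.1 | 
frame z 50.227004788366955 box outer v [np.float64(71.5), np.float64(71.6), np.float64(71.6), np.float64(71.8), np.float64(71.9), np.float64(70.8), np.float64(71.1), np.float64(71.3)]
interior u range z [(-68, np.float64(26.0)), (-64, np.float64(26.0)), (-60, np.float64(26.0)), (-56, np.float64(26.0)), (-52, np.float64(6.0)), (-48, np.float64(7.0)), (-44, np.float64(7.0)), (-40, np.float64(7.0)), (-36, np.float64(8.0)), (-32, np.float64(7.0)), (-28, np.float64(6.0)), (-24, np.float64(8.0)), (-20, np.float64(8.0)), (-16, np.float64(7.0)), (-12, np.float64(7.0)), (-8, np.float64(7.0)), (-4, np.float64(7.0)), (0, np.float64(8.0)), (4, np.float64(7.0)), (8, np.float64(7.0)), (12, np.float64(7.0)), (16, np.float64(7.0)), (20, np.float64(7.0)), (24, np.float64(7.0)), (28, np.float64(7.0)), (32, np.float64(7.0)), (36, np.float64(7.0)), (40, np.float64(7.0)), (44, np.float64(7.0)), (48, np.float64(7.0)), (52, np.float64(19.0)), (56, np.float64(26.0)), (60, np.float64(26.0)), (64, np.float64(26.0)), (68, np.float64(26.0)), (72, np.float64(26.0))]
```

```bash
sed -i 's/^YAW=13.5; C=np.array(\[566.5,-43.0\])/YAW=13.7; C=np.array([566.35,-42.3])/' h.py; python3 - <<'E'
from h import *
state()
s=rows(*pose(16,80,17),4); rows(*pose(16,55,17),4,s)
E
```

```text
t5.33 xm 14.59 lat 1.22 zm 101.92 th 16.57 yaw 13.82 roll 0.13 | nearU -58.15 nearLow 77.65 farU 87.33 farLow 120.43 | F(box) -1.0 0.1 -1.9 w 0.151
-0.004 -0.017 0.071 -0.002 -0.001 0.001; -0.004 -0.017 0.071 -0.003 -0.001 0.001; -0.004 -0.017 0.072 -0.002 -0.001 0; -0.004 -0.018 0.071 -0.003 -0.001 0.001
0 -0.024 0.08 0 0 0; 0 -0.024 0.08 0 0 0; 0 -0.025 0.08 0 0 0; 0 -0.024 0.079 0 0 0
```

Emit:
step_arm(
  deltas="-0.004 -0.017 0.071 -0.002 -0.001 0.001; -0.004 -0.017 0.071 -0.003 -0.001 0.001; -0.004 -0.017 0.071 -0.002 -0.001 0; -0.004 -0.017 0.071 -0.003 -0.001 0.001; 0 0 0 0 0 0; 0 0 0 0 0 0; 0 0 0 0 0 0",
)

```text
t: 5.92
tcp_pos: [574.7, -39.6, 105.3]
orientation: [0.092, 0.611, 0.777, 0.117]
force: [-0.3, -0.3, -1.4]
width: 0.149
finger_force: 55.0
```

```bash
python3 - <<'E'
from h import *
state()
s=rows(*pose(16,55,17),5)
E
```

```text
t5.92 xm 16.24 lat -1.16 zm 80.78 th 17.09 yaw 13.65 roll -0.05 | nearU -56.32 nearLow 55.87 farU 88.81 farLow 99.96 | F(box) -0.4 -0.2 -1.4 w 0.149
0.003 -0.021 0.066 0 0 0; 0.003 -0.021 0.065 0.001 0 0; 0.003 -0.02 0.066 0 0.001 0; 0.003 -0.021 0.065 0.001 0 -0.001; 0.003 -0.02 0.066 0 0.001 0
```

Emit:
step_arm(
  deltas="0.003 -0.021 0.066 0 0 0; 0.003 -0.021 0.066 0 0 0; 0.003 -0.021 0.066 0 0 0; 0.003 -0.021 0.066 0 0 0; 0.003 -0.021 0.066 0 0 0; 0 0 0 0 0 0; 0 0 0 0 0 0; 0 0 0 0 0 0",
)

```text
t: 6.58
tcp_pos: [574.2, -38.7, 79.3]
orientation: [0.092, 0.611, 0.777, 0.117]
force: [0.1, 0.2, -0.8]
width: 0.156
finger_force: 55.0
```

```bash
python3 - <<'E'
from h import *
state()
print("to near"); s=rows(*pose(0.5,54.5,17),5); print("slow"); rows(*pose(-5.5,54.5,17),6,s)
E
```

```text
t6.58 xm 16.00 lat -0.09 zm 54.85 th 17.10 yaw 13.64 roll -0.05 | nearU -56.56 nearLow 29.93 farU 88.57 farLow 74.04 | F(box) 0.1 0.1 -0.8 w 0.156
to near
0 -0.04 -0.011 0 0 0; 0 -0.04 -0.011 0.001 0 0; 0 -0.039 -0.011 0 0.001 0; 0 -0.04 -0.012 0.001 0 -0.001; 0.001 -0.039 -0.011 0 0.001 0
slow
0 -0.013 -0.004 0 0 0; 0 -0.013 -0.004 0 0 0; 0 -0.013 -0.004 0 0 0; 0 -0.013 -0.004 0 0 0; 0 -0.012 -0.004 0 0 0; 0 -0.013 -0.004 0 0 0
```

Emit:
step_arm(
  deltas="0 -0.04 -0.011 0 0 0; 0 -0.04 -0.011 0 0 0; 0 -0.04 -0.011 0 0 0; 0 -0.035 -0.01 0 0 0; 0 -0.025 -0.008 0 0 0; 0 0 0 0 0 0; 0 0 0 0 0 0; 0 0 0 0 0 0",
)

```text
t: 7.25
tcp_pos: [560.5, -41.9, 79.0]
orientation: [0.092, 0.611, 0.777, 0.117]
force: [-0.4, -0.5, -1.8]
width: 0.149
finger_force: 55.0
```

```bash
python3 -c "
from h import *;state()"
```

```text
t7.25 xm 1.96 lat -0.06 zm 54.49 th 17.09 yaw 13.65 roll -0.05 | nearU -70.61 nearLow 29.58 farU 74.53 farLow 73.67 | F(box) -0.5 -0.4 -1.8 w 0.149
```

Emit:
step_arm(
  deltas="0 -0.013 -0.004 0 0 0; 0 0 0 0 0 0; 0 0 0 0 0 0",
)

```text
t: 7.5
tcp_pos: [559.4, -42.1, 78.8]
orientation: [0.092, 0.611, 0.777, 0.116]
force: [0.2, -0.1, -2.3]
width: 0.149
finger_force: 55.0
```

```bash
python3 -c "
from h import *;state()"
```

```text
t7.50 xm 0.82 lat 0.03 zm 54.37 th 17.08 yaw 13.65 roll -0.04 | nearU -71.75 nearLow 29.47 farU 73.40 farLow 73.53 | F(box) 0.2 -0.2 -2.3 w 0.149
```

Emit:
step_arm(
  deltas="0 -0.013 -0.004 0 0 0; 0 0 0 0 0 0; 0 0 0 0 0 0",
)

```text
t: 7.75
tcp_pos: [558.4, -42.4, 78.9]
orientation: [0.092, 0.611, 0.777, 0.117]
force: [-0.6, 0.4, -2.4]
width: 0.151
finger_force: 55.0
```

```bash
python3 -c "
from h import *;state()"
```

```text
t7.75 xm -0.22 lat 0.02 zm 54.41 th 17.08 yaw 13.65 roll -0.04 | nearU -72.79 nearLow 29.52 farU 72.35 farLow 73.58 | F(box) -0.5 0.5 -2.4 w 0.151
```

Emit:
step_arm(
  deltas="0 -0.013 -0.004 0 0 0; 0 0 0 0 0 0; 0 0 0 0 0 0",
)

```text
t: 8.0
tcp_pos: [557.4, -42.7, 78.9]
orientation: [0.092, 0.611, 0.777, 0.117]
force: [0.2, -0.2, -1.7]
width: 0.152
finger_force: 55.0
```

```bash
python3 -c "
from h import *;state()"
```

```text
t8.00 xm -1.23 lat -0.02 zm 54.42 th 17.09 yaw 13.64 roll -0.05 | nearU -73.80 nearLow 29.51 farU 71.34 farLow 73.58 | F(box) 0.1 -0.2 -1.7 w 0.152
```

Emit:
step_arm(
  deltas="0 -0.013 -0.004 0 0 0; 0 0 0 0 0 0; 0 0 0 0 0 0",
)

```text
t: 8.25
tcp_pos: [556.4, -42.9, 78.9]
orientation: [0.092, 0.611, 0.777, 0.116]
force: [-0.6, -0.2, -1.6]
width: 0.149
finger_force: 55.0
```

Emit:
step_arm(
  deltas="0 -0.013 -0.004 0 0 0; 0 0 0 0 0 0; 0 0 0 0 0 0",
)

```text
t: 8.5
tcp_pos: [555.9, -43.2, 79.2]
orientation: [0.093, 0.611, 0.777, 0.117]
force: [3.1, 0.6, -0.2]
width: 0.154
finger_force: 55.0
```

Emit:
step_arm(
  deltas="0 -0.013 -0.004 0 0 0; 0 0 0 0 0 0; 0 0 0 0 0 0",
)

```text
t: 8.75
tcp_pos: [554.7, -43.4, 79.1]
orientation: [0.092, 0.611, 0.777, 0.117]
force: [2.6, 0.7, 0.5]
width: 0.155
finger_force: 55.0
```

```bash
python3 -c "
from h import *;state()"
```

```text
t8.75 xm -4.03 lat -0.13 zm 54.65 th 17.12 yaw 13.65 roll -0.07 | nearU -76.59 nearLow 29.70 farU 68.53 farLow 73.86 | F(box) 2.7 0.1 0.5 w 0.155
```

Strip contact was felt at nearU ≈ -75.1, so the frame sits about 0.85 mm toward -x of my estimate. The target press window is therefore nearU -87.6 to -90.1. I'll compress part of the way, then check.

```bash
python3 - <<'E'
from h import *
s=rows(*pose(-14.5,54.2,17),8)
E
```

```text
0 -0.017 -0.004 0 0 0; 0 -0.017 -0.004 0 0 0; 0 -0.017 -0.005 0 0 0; 0 -0.017 -0.004 0.001 0 0; 0 -0.017 -0.005 0 0 0; 0 -0.016 -0.004 0.001 0.001 0; 0.001 -0.017 -0.005 0 0 -0.001; 0 -0.016 -0.004 0.001 0.001 0
```

Emit:
step_arm(
  deltas="0 -0.017 -0.0045 0 0 0; 0 -0.017 -0.0045 0 0 0; 0 -0.017 -0.0045 0 0 0; 0 -0.017 -0.0045 0 0 0; 0 -0.017 -0.0045 0 0 0; 0 -0.017 -0.0045 0 0 0; 0 -0.016 -0.0045 0 0 0; 0 -0.016 -0.004 0 0 0; 0 0 0 0 0 0; 0 0 0 0 0 0",
)

```text
t: 9.58
tcp_pos: [544.8, -46.0, 78.9]
orientation: [0.093, 0.611, 0.777, 0.117]
force: [5.6, 2.2, 2.7]
width: 0.147
finger_force: 55.0
```

```bash
python3 - <<'E'
from h import *
state()
def P(nu,nl,th,s=None,n=4):
    c,si=np.cos(np.radians(th)),np.sin(np.radians(th)); return rows(*pose(nu+75*c+3*si,nl+75*si+3*c,th),n,s)
s=P(-88,28,12,None,8); s=P(-88.6,26.5,7,s,8)
E
```

```text
t9.58 xm -14.26 lat -0.26 zm 54.47 th 17.16 yaw 13.63 roll -0.08 | nearU -86.81 nearLow 29.47 farU 58.29 farLow 73.74 | F(box) 6.0 0.8 2.7 w 0.147
0 0 0.013 0.014 0 0; 0 0.001 0.013 0.014 0 0; 0.001 0.001 0.013 0.014 0 0; 0 0.001 0.013 0.015 0 0; 0.001 0.001 0.013 0.014 0.001 0; 0 0.001 0.013 0.015 0 -0.001; 0.001 0.001 0.013 0.014 0.001 0; 0 0.001 0.012 0.015 0 -0.001
0 0.001 0.013 0.014 0 0; 0 0.001 0.013 0.014 0 0; 0 0.002 0.013 0.014 0 0; 0 0.002 0.013 0.014 0 0; 0 0.002 0.013 0.014 0 0; 0 0.002 0.013 0.014 0 0; 0 0.002 0.013 0.013 0 0; 0 0.002 0.014 0.014 0 0
```

Emit:
step_arm(
  deltas="0 0 0.013 0.014 0 0; 0 0.001 0.013 0.014 0 0; 0.0005 0.001 0.013 0.014 0 0; 0.0005 0.001 0.013 0.0145 0 0; 0.0005 0.001 0.013 0.0145 0 0; 0.0005 0.001 0.013 0.0145 0 0; 0.0005 0.001 0.013 0.0145 0 0; 0.0005 0.001 0.013 0.0145 0 0; 0 0 0 0 0 0; 0 0 0 0 0 0",
)

```text
t: 10.42
tcp_pos: [547.5, -45.2, 71.5]
orientation: [0.066, 0.615, 0.782, 0.082]
force: [6.6, 1.2, 1.6]
width: 0.149
finger_force: 55.0
```

```bash
cat >> h.py <<'E'
def P(nu,nl,th,s=None,n=4):
    c,si=np.cos(np.radians(th)),np.sin(np.radians(th)); return rows(*pose(nu+75*c+3*si,nl+75*si+3*c,th),n,s)
E
python3 - <<'E'
from h import *
state(); P(-88.5,26.5,7,None,8)
E
```

```text
t10.42 xm -13.68 lat -0.12 zm 46.50 th 12.03 yaw 13.64 roll -0.10 | nearU -87.66 nearLow 27.93 farU 60.30 farLow 59.20 | F(box) 6.7 -0.4 1.6 w 0.149
0 0.001 0.013 0.014 0 0; 0 0.001 0.013 0.014 0 0; 0 0.001 0.013 0.014 0 0; 0 0.001 0.013 0.014 0.001 0; 0 0.002 0.013 0.014 0 0; 0 0.002 0.013 0.014 0 0; 0.001 0.002 0.013 0.014 0.001 -0.001; 0 0.002 0.013 0.014 0 0
```

Emit:
step_arm(
  deltas="0 0.001 0.013 0.014 0 0; 0 0.001 0.013 0.014 0 0; 0 0.001 0.013 0.014 0 0; 0 0.001 0.013 0.014 0 0; 0 0.002 0.013 0.014 0 0; 0 0.002 0.013 0.014 0 0; 0 0.002 0.013 0.014 0 0; 0 0.002 0.013 0.014 0 0; 0 0 0 0 0 0; 0 0 0 0 0 0",
)

```text
t: 11.25
tcp_pos: [549.7, -44.7, 64.0]
orientation: [0.039, 0.617, 0.785, 0.047]
force: [6.5, 0.8, 3.0]
width: 0.153
finger_force: 55.0
```

```bash
python3 - <<'E'
from h import *
state(); P(-88.9,25.8,3.5,None,6)
E
```

```text
t11.25 xm -13.61 lat -0.15 zm 38.59 th 7.01 yaw 13.64 roll -0.11 | nearU -88.42 nearLow 26.46 farU 61.20 farLow 44.76 | F(box) 6.5 -0.7 3.0 w 0.153
0 0.002 0.012 0.013 0 0; 0 0.002 0.011 0.013 0.001 0; 0 0.002 0.012 0.013 0 0; 0 0.002 0.011 0.013 0 0; 0.001 0.001 0.012 0.013 0.001 -0.001; 0 0.002 0.011 0.013 0 0
```

Emit:
step_arm(
  deltas="0 0.002 0.012 0.013 0 0; 0 0.002 0.011 0.013 0 0; 0 0.002 0.012 0.013 0 0; 0 0.002 0.011 0.013 0 0; 0 0.0015 0.012 0.013 0 0; 0 0.0015 0.011 0.013 0 0; 0 0 0 0 0 0; 0 0 0 0 0 0",
)

```text
t: 11.92
tcp_pos: [551.0, -44.3, 58.9]
orientation: [0.02, 0.618, 0.786, 0.023]
force: [6.4, 2.1, 2.8]
width: 0.149
finger_force: 55.0
```

```bash
python3 - <<'E'
from h import *
state(); P(-89.0,25.4,0,None,6)
E
```

```text
t11.92 xm -13.81 lat -0.16 zm 33.38 th 3.51 yaw 13.64 roll -0.11 | nearU -88.86 nearLow 25.80 farU 61.23 farLow 34.98 | F(box) 6.7 0.5 2.8 w 0.149
0 0.002 0.011 0.013 0 0; 0 0.003 0.011 0.013 0 0; 0 0.003 0.011 0.013 0.001 0; 0.001 0.003 0.011 0.013 0 0; 0 0.002 0.011 0.013 0.001 -0.001; 0.001 0.003 0.011 0.013 0 0
```

Emit:
step_arm(
  deltas="0 0.003 0.011 0.013 0 0; 0 0.003 0.011 0.013 0 0; 0 0.003 0.011 0.013 0 0; 0 0.003 0.011 0.013 0 0; 0 0.003 0.011 0.013 0 0; 0 0.003 0.011 0.013 0 0; 0 0 0 0 0 0; 0 0 0 0 0 0",
)

```text
t: 12.58
tcp_pos: [552.4, -44.0, 53.9]
orientation: [0.001, 0.618, 0.786, -0.001]
force: [7.0, 1.2, 1.1]
width: 0.148
finger_force: 55.0
```

```bash
python3 - <<'E'
from h import *
state(); P(-85,25.3,0,None,6); P(-77,25,0,None,10)
E
```

```text
t12.58 xm -13.94 lat -0.15 zm 28.28 th -0.01 yaw 13.63 roll -0.10 | nearU -88.94 nearLow 25.30 farU 61.06 farLow 25.26 | F(box) 7.0 -0.5 1.1 w 0.148
0 0.009 0 0 0 0; 0 0.009 0 0 0 0; 0 0.009 0 0 0.001 0; 0.001 0.008 0 0 0 0; 0 0.009 0 0 0.001 -0.001; 0.001 0.008 0 0 0 0
0 0.016 0 0 0 0; 0 0.016 0 0 0 0; 0 0.016 0 0 0 0; 0 0.016 0.001 0 0 0; 0 0.016 0 0 0 0; 0 0.016 0.001 0 0 0; 0 0.016 0 0 0.001 0; 0.001 0.016 0.001 0 0 0; 0 0.016 0 0 0.001 -0.001; 0.001 0.015 0.001 0 0 0
```

Flat and pressed back 13.8 mm. I'll press down gently onto the ledges.

Emit:
step_arm(
  deltas="0 0 0.006 0 0 0; 0 0 0 0 0 0; 0 0 0 0 0 0",
)

```text
t: 12.83
tcp_pos: [552.5, -44.1, 53.6]
orientation: [0.001, 0.618, 0.786, -0.001]
force: [6.4, 1.7, 2.6]
width: 0.152
finger_force: 55.0
```

Emit:
step_arm(
  deltas="0 0 0.006 0 0 0; 0 0 0 0 0 0; 0 0 0 0 0 0",
)

```text
t: 13.08
tcp_pos: [552.5, -44.1, 53.6]
orientation: [0.001, 0.618, 0.786, -0.001]
force: [5.1, 1.9, 5.9]
width: 0.152
finger_force: 55.0
```

```bash
python3 - <<'E'
from h import *
state()
E
```

```text
t13.08 xm -13.88 lat -0.23 zm 27.95 th 0.01 yaw 13.63 roll -0.11 | nearU -88.88 nearLow 24.94 farU 61.12 farLow 24.96 | F(box) 5.4 0.6 5.9 w 0.152
```

Emit:
step_arm(
  deltas="0 0.012 0 0 0 0; 0 0.014 0 0 0 0; 0 0.014 0 0 0 0; 0 0.014 0 0 0 0; 0 0.014 0 0 0 0; 0 0.014 0 0 0 0; 0 0.014 0 0 0 0; 0 0.014 0 0 0 0; 0 0.014 0 0 0 0; 0 0 0 0 0 0",
)

```text
t: 13.92
tcp_pos: [560.4, -42.1, 53.6]
orientation: [-0.0, 0.618, 0.786, -0.002]
force: [-3.4, -0.9, 11.1]
width: 0.148
finger_force: 55.0
```

```bash
python3 - <<'E'
from h import *
state()
E
```

```text
t13.92 xm -5.84 lat -0.20 zm 27.95 th -0.18 yaw 13.65 roll -0.08 | nearU -80.83 nearLow 25.19 farU 69.15 farLow 24.71 | F(box) -3.5 -0.1 11.1 w 0.148
```

Emit:
step_arm(
  deltas="0 0.013 0 0 0 0; 0 0 0 0 0 0; 0 0 0 0 0 0",
)

```text
t: 14.17
tcp_pos: [561.2, -42.0, 53.5]
orientation: [-0.0, 0.618, 0.786, -0.002]
force: [-2.9, -1.9, 12.4]
width: 0.153
finger_force: 55.0
```

Emit:
step_arm(
  deltas="0 0.013 0 0 0 0; 0 0 0 0 0 0; 0 0 0 0 0 0",
)

```text
t: 14.42
tcp_pos: [562.0, -41.7, 53.5]
orientation: [-0.001, 0.618, 0.786, -0.002]
force: [-3.6, -1.7, 12.1]
width: 0.154
finger_force: 55.0
```

```bash
python3 - <<'E'
from h import *
state()
E
```

```text
t14.42 xm -4.14 lat -0.19 zm 27.94 th -0.20 yaw 13.65 roll -0.08 | nearU -79.13 nearLow 25.21 farU 70.85 farLow 24.67 | F(box) -3.9 -0.8 12.1 w 0.154
```

Emit:
step_arm(
  deltas="0 0.01 -0.006 0.002 0 0; 0 0 0 0.002 0 0; 0 0 0 0 0 0",
)

```text
t: 14.67
tcp_pos: [563.0, -41.4, 53.5]
orientation: [-0.001, 0.618, 0.786, -0.003]
force: [-1.0, -1.3, 8.0]
width: 0.153
finger_force: 55.0
```

Emit:
step_arm(
  deltas="0 0.01 0 0 0 0; 0 0 0 0 0 0; 0 0 0 0 0 0",
)

```text
t: 14.92
tcp_pos: [563.6, -41.3, 53.6]
orientation: [-0.002, 0.618, 0.786, -0.003]
force: [-2.2, -1.5, 9.1]
width: 0.15
finger_force: 55.0
```

Emit:
step_arm(
  deltas="0 0.01 0 0 0 0; 0 0 0 0 0 0; 0 0 0 0 0 0",
)

```text
t: 15.17
tcp_pos: [563.8, -41.2, 53.5]
orientation: [-0.002, 0.618, 0.786, -0.003]
force: [-4.0, -2.5, 10.0]
width: 0.15
finger_force: 55.0
```

```bash
python3 - <<'E'
from h import *
state()
E
```

```text
t15.17 xm -2.37 lat -0.10 zm 27.94 th -0.45 yaw 13.65 roll -0.06 | nearU -77.34 nearLow 25.53 farU 72.60 farLow 24.35 | F(box) -4.5 -1.4 10.0 w 0.150
```

Emit:
step_arm(
  deltas="0 0 0 -0.006 0 0; 0 0 0 -0.006 0 0; 0 0 0 0 0 0; 0 0 0 0 0 0",
)

```text
t: 15.5
tcp_pos: [564.0, -41.2, 53.6]
orientation: [0.001, 0.618, 0.786, 0.0]
force: [-4.7, -2.6, 10.0]
width: 0.148
finger_force: 55.0
```

```bash
python3 - <<'E'
from h import *
state()
E
```

```text
t15.50 xm -1.98 lat -0.12 zm 27.97 th 0.12 yaw 13.65 roll -0.06 | nearU -76.99 nearLow 24.81 farU 73.03 farLow 25.12 | F(box) -5.2 -1.4 10.0 w 0.148
```

Emit:
step_arm(
  deltas="0 0.012 0 0 0 0; 0 0 0 0 0 0; 0 0 0 0 0 0",
)

```text
t: 15.75
tcp_pos: [564.0, -41.2, 53.5]
orientation: [0.0, 0.618, 0.786, -0.0]
force: [-9.8, -3.0, 13.6]
width: 0.154
finger_force: 55.0
```

```bash
python3 - <<'E'
from h import *
state()
E
```

```text
t15.75 xm -2.04 lat -0.11 zm 27.94 th -0.03 yaw 13.66 roll -0.04 | nearU -77.04 nearLow 24.98 farU 72.96 farLow 24.91 | F(box) -10.2 -0.6 13.6 w 0.154
```

The panel is against the far wall: the force rose by 5 N with no motion. It reads flat. I'll ease the load off and open the fingers.

Emit:
step_arm(
  deltas="0 -0.012 -0.006 0 0 0; 0 0 0 0 0 0; 0 0 0 0 0 0",
  grip_force=10,
)

```text
t: 16.0
tcp_pos: [564.0, -41.1, 53.5]
orientation: [0.001, 0.618, 0.786, 0.0]
force: [-4.2, -3.1, 7.1]
width: 0.161
finger_force: 10.0
```

Emit:
step_arm(
  deltas="0 0 0 0 0 0; 0 0 0 0 0 0; 0 0 0 0 0 0; 0 0 0 0 0 0; 0 0 0 0 0 0; 0 0 0 0 0 0; 0 0 0 0 0 0; 0 0 0 0 0 0",
  hand=0,
)

```text
t: 16.67
tcp_pos: [564.8, -40.6, 53.5]
orientation: [0.002, 0.618, 0.786, 0.001]
force: [0.3, -0.3, -0.4]
width: 0.498
finger_force: 0.0
```

Emit:
step_arm(
  deltas="0 0 -0.1 0 0 0; 0 0 -0.2 0 0 0; 0 0 -0.4 0 0 0; 0 0 -0.4 0 0 0; 0 0 -0.4 0 0 0; 0 0 -0.4 0 0 0; 0 0 -0.2 0 0 0; 0 0 0 0 0 0; 0 0 0 0 0 0",
)

```text
t: 17.42
tcp_pos: [564.1, -40.7, 211.4]
orientation: [0.002, 0.618, 0.786, 0.002]
force: [0.8, 0.1, 0.2]
width: 0.498
finger_force: 0.0
```

```bash
python3 - <<'E'
from h import *
state()
im,d,W=cloud("wrist"); save(im,"end")
ex,ey=axes(); D=W-np.array([*C,0]); u=D@ex; v=D@ey; z=W[...,2]
k=(abs(u)<60)&(abs(v)<42)&(z<40)&(z>15); A=np.c_[u[k],v[k],np.ones(k.sum())]; c,*_=np.linalg.lstsq(A,z[k],rcond=None); print("plate slope deg",np.degrees(c[:2]),"z",c[2])
k=(abs(z-49)<4)&(abs(abs(v)-58)<6)&(abs(u)<60); A=np.c_[u[k],v[k],np.ones(k.sum())]; c,*_=np.linalg.lstsq(A,z[k],rcond=None); print("frame slope",np.degrees(c[:2]),c[2])
for s in(1,-1):
  k=(z<36)&(z>24)&(v*s>35)&(v*s<50)&(abs(u)<50); print("edge",s,np.sort(s*v[k])[-20:].mean())
k=(z>70)&(z<90)&(abs(u)<40)&(abs(v)<40); print("bar",u[k].mean(),v[k].mean(),z[k].mean())
E
```

```text
t17.42 xm -1.65 lat 0.34 zm 185.78 th 0.28 yaw 13.64 roll -0.08 | nearU -76.66 nearLow 182.40 farU 73.37 farLow 183.15 | F(box) 0.8 -0.1 0.2 w 0.498
plate slope deg [0.01519088 0.02452925] z 32.37003092129903
frame slope [ 0.0290222  -0.01871153] 50.25500847965687
edge 1 44.82954286540143
edge -1 49.604602313700056
bar -2.008100945383795 1.1878220909854964 81.70447717263272
```

View pics/end.png

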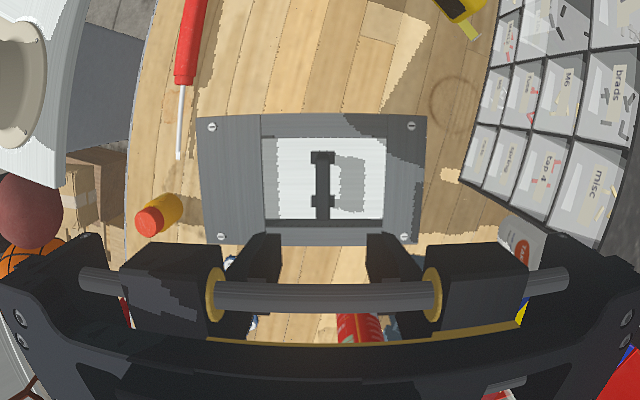

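The view shows the panel seated under both lips, with the pull at (322,185). The plate is flat to 0.02° and its top is 18 mm below the frame's top, which puts its centre about 21 mm down.

```bash
python3 -c "
from rig import finish_job;print(finish_job())"
```

```text
the job is handed in; nothing more can be done
None
```

The panel is refitted: it lies flat on both ledges under both lips with its far edge against the far wall, let go, and the job was handed in at about 17.5 s, with no verdict returned.

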